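# Clamp an ink bottle in the quick-release vise

## Task

Clamp the amber ink bottle in the blue quick-release vise so that its stuck cap can be twisted off later. Pinch the red release fin, press it down and, holding it down, slide the jaw up until the bottle is snug between both jaws, without forcing the glass; let go so that the release springs back up. Then tighten the screw by swinging its steel bar up and over to the other side, well past upright, and leave the bottle standing firmly clamped.

Things in the scene. Friction and masses are not known exactly. Their poses are not given: they have to be found in the camera images.
- amber_bottle: Square bottle of amber ink, white cap: body 45 x 45 x 56 mm high, 88 mm with cap. Origin: centre of its underside. Stands loose on the bed of the blue vise, 12 mm above the desk, one flat side within 2 mm of the fixed jaw, the opposite one facing the sliding jaw. The jaw must move by (distance along the jaw's x from jaw face to this origin) minus 22.5 mm, about 25 to 60 mm.
- jaw_face: Rubber-lined face of the vise's sliding jaw, 90 mm wide, 50 high. Origin: face centre. x: level, closing direction, to bottle and fixed jaw; y: level along the face; z up. Vise is fixed. A carriage bears face, release and screw; it is locked (about 35 N) unless the release is 2 mm or more down, then slides with 2 N. The face is sprung (7 mm, 4 N/mm): sliding 3 mm past first touch is fine.
- release_fin (a point): Red fin on the carriage: 36 mm along jaw x, 14 thick along jaw y (pinch across this). Point: mid-fin, 12 mm below its top, 22 mm above the red plate (56 x 70 mm) it stands on; 70 mm behind the jaw face (-x) at y = 0, 88 mm above the desk when up. Fin and plate press straight down 9 mm to a stop (12 N from 2 mm on, 16 N at the stop) and spring back up. Clear on both sides.
- bar_end (a point): Black ball, 16 mm, on the long end of the 10 mm steel bar that turns the screw; ball centre. Screw axis: along jaw x at jaw y = 0, 36 mm above the desk; ball 85 mm from it, about 128 mm behind the jaw face. Bar first leans 30 to 45 deg from upright to jaw +y; push it over the top to -y (stop 70 deg past upright). About 5 N at mid-length; stays where left; 1 rad advances the face 4 mm.
There are look-alikes about, which are no part of the job. What is shaped like the amber_bottle but black or purple is not meant.

How it is judged:
On the way, in this order (a step that is already met when the one before it is completed fails the run):
1. the red release is pressed down at least 3 mm (height (world z) of release_fin below 0.0848 m), for 0.1 s.
2. the jaw is up to the bottle (gap below 4 mm), the release is up again, and the bar still leans to its first side (x of amber_bottle in the frame of jaw_face below 0.0265 m and height (world z) of release_fin above 0.0855 m and y of bar_end in the frame of jaw_face above 0.015 m), for 0.1 s.
At the end, for the whole second after the job is handed in: The jaw presses the amber bottle with more than 5 N; the bottle is at rest, upright within 7 degrees, at most 10 mm above the bed; the release is up within 2.5 mm; the bar leans past upright on the far side, its ball at least 28 mm (about 20 degrees) beyond the screw axis (contact force between jaw_face and amber_bottle above 5 N and y of bar_end in the frame of jaw_face below -0.028 m and height (world z) of release_fin above 0.0855 m and angle between amber_bottle's own z axis and vertical below 0.12 rad and height (world z) of amber_bottle below 0.022 m and linear speed of amber_bottle below 0.02 m/s); the robot touches nothing.
It fails at once if the bottle is tipped over (more than 25 degrees) (angle between amber_bottle's own z axis and vertical above 0.44 rad).
It fails at once if the glass is squeezed with more than 60 N (contact force between jaw_face and amber_bottle above 60 N).
It also fails if it takes over 42 s, if anything falls off the work surface, if the arm or the gripper's body presses on something with over 40 N, if the wrist force passes 120 N, or if a joint passes its speed limit or range.

## Robot

A 7-joint arm with a two-finger parallel gripper is mounted at the origin on a cart in front of the work surface, level with it; the furniture and walls round the work are solid. World frame = base frame: x ahead of the robot, y to its left, z up, the work surface at z = 0. Lengths are in m, angles in rad, forces in N, time in s.
With the tool pointing down it reaches from about 0.4 to 0.9 m from the base axis. Payload 5.5 kg.
Tool frame: the origin (TCP) lies midway between the tips of the shut fingers; the grasp point (between the pads) lies 19 mm behind it (manip.grip_point_offset is the distance from the TCP to the grasp point, in m); y points along the fingers, x is the direction in which the jaws open and shut, and the axes are right-handed (so a half turn about y gives the same grasp; the last joint's range is limited). The gripper opens to 92 mm and grips with 3 to 60 N. Pads are 19 mm wide; open, the fingers measure 130 mm over their backs; the gripper's body (75 mm by 190 mm) begins 47 mm behind the grasp point.
Start: joints at [-0.952, 0.501, -0.427, 1.55, 0.221, 1.138, -0.21], TCP at [0.226, 0.609, 0.227] pointing down, gripper open.
Joint ranges: [-2.88, 2.88], [-0.31, 2.03], [-1.54, 1.56], [0.2, 2.42], [-1.41, 4.55], [0.19, 2.02], [-2.57, 2.57]. Speed limits (rad/s): [2.57, 2.57, 3.14, 3.14, 3.14, 3.14, 3.14].

## Interface

Orientations are given as a unit quaternion [x, y, z, w].
In Python, from workcell import manip gives the robot as it stands. The module is installed in compiled form; this text tells all that it offers. Calls block until the motion is done:
- manip.move_pose(position, orientation): joint-space move of the TCP to a pose.
- manip.line_to(position, ori=None, v=0.15, f_stop=None): straight line of the TCP; ori=None keeps the orientation; v is the mean speed in m/s. With f_stop (N) it stops when the force on the tool has changed by that much, and returns True; else False.
- manip.movej(angles): joint-space move.
- manip.release() and manip.gripper_close(): open the fingers fully, or close them until they stop; the grip force is fixed at half the most.
- manip.pause(seconds).
- manip.solve_ik(position, orientation): joint angles nearest the present ones, or None.
- manip.camera(name): name is "side" or "top"; returns (picture, depth): 400x640x3 uint8, blue, green, red; 400x640 float32, m along the optical axis (not along the pixel's ray), 0 where there is no reading.
- manip.camera_params(name): a dict with "intrinsics" (3x3 intrinsics, pixels), "T" (4x4, takes a point from camera to world coordinates). Camera axes: x right, y down, z forward; pixel columns grow to the right and rows downward; lengths in m; the calibration is good to about 2 mm. A picture is of the moment at which its call begins. camera_params takes no time and is no camera call.
A pose or a line that the arm cannot do raises manip.Unreachable and nothing moves.
- manip.sign_off(): hands the job in, once; it reports no verdict.
Readings, each from a call of its own:
- manip.current_clock(): time.
- manip.current_qpos(): joint angles.
- manip.current_joint_vel(): joint speeds.
- manip.current_tau(): joint torques, N m.
- manip.current_eef_pos(): TCP position.
- manip.current_tcp_rot(): TCP orientation.
- manip.current_wrist_force(): force on the tool from outside, world axes, zero at the start.
- manip.current_ft_torque(): the same for the moment, N m.
- manip.current_width(): finger opening in m.
Only numpy, scipy, OpenCV 4.12 (cv2) and the standard library are available. Lean on these libraries where they do the work, as an engineer would, in place of code of your own. Each camera call takes 0.05 s, during which the arm holds its last target.

## Working session

There is one attempt and no reset: what is moved stays moved. The work goes in short steps, each a Python script; the robot and the scene stay as the last script left them, time stands still between calls to the robot, and variables do not carry over. Pictures are saved under pics/ and viewed, and the job is handed in when it is done.

```bash
mkdir -p pics; ls; cat > h.py <<'E'
import numpy as np, cv2
from workcell import manip
def cam(n):
    img,d=manip.camera(n); p=manip.camera_params(n); return img,d,np.array(p["intrinsics"]),np.array(p["T"])
def pts(d,K,T):
    v,u=np.mgrid[:d.shape[0],:d.shape[1]]
    c=np.stack([(u-K[0,2])/K[0,0]*d,(v-K[1,2])/K[1,1]*d,d,np.ones_like(d)],-1)
    return (c@T.T)[...,:3]
E
python3 - <<'E'
from h import *
for n in("side","top"):
    i,d,K,T=cam(n); cv2.imwrite(f"pics/{n}0.png",i); np.savez(f"{n}0.npz",i=i,d=d,K=K,T=T); print(n,K.round(1).tolist(),T.round(3).tolist())
print(manip.current_clock(),manip.current_tcp_rot(),manip.current_eef_pos(),manip.grip_point_offset)
E
```

```text
pics
side [[380.4, 0.0, 316.5], [0.0, 380.4, 202.1], [0.0, 0.0, 1.0]] [[-0.815, 0.308, -0.491, 0.976], [0.58, 0.455, -0.676, 0.462], [0.015, -0.836, -0.549, 0.586], [0.0, 0.0, 0.0, 1.0]]
top [[398.0, 0.0, 319.0], [0.0, 398.0, 195.2], [0.0, 0.0, 1.0]] [[-0.016, -0.992, 0.129, 0.368], [-1.0, 0.013, -0.023, -0.128], [0.022, -0.129, -0.991, 1.116], [0.0, 0.0, 0.0, 1.0]]
0.1 [ 0.58090714  0.40313385 -0.40416192 -0.58024403] [0.22622929 0.60868271 0.22578856] 0.0188
```

View pics/side0.png

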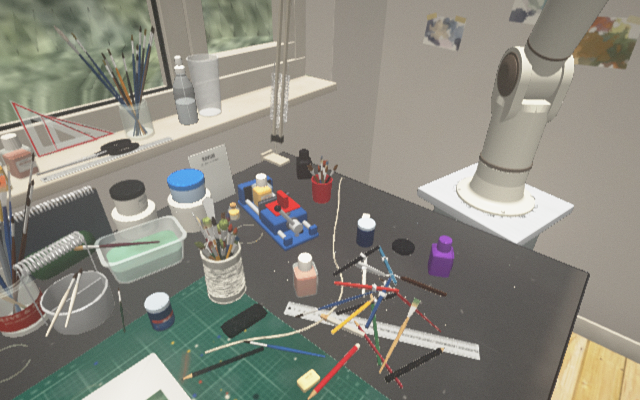

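View pics/top0.png

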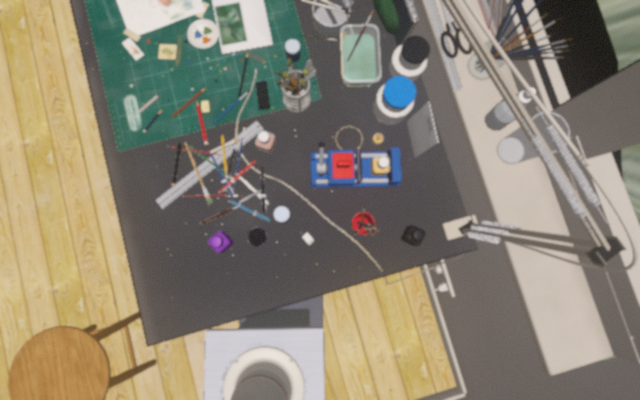

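```bash
python3 - <<'E'
from h import *
s=np.load("side0.npz");t=np.load("top0.npz")
a=cv2.resize(s["i"][165:255,225:345],None,fx=5,fy=5,interpolation=cv2.INTER_CUBIC)
b=cv2.resize(t["i"][115:220,300:420],None,fx=5,fy=5,interpolation=cv2.INTER_CUBIC)
cv2.imwrite("pics/sc.png",a);cv2.imwrite("pics/tc.png",b)
P=pts(t["d"],t["K"],t["T"])
for u,v in[(383,161),(344,158),(343,172),(322,155),(322,148),(358,165),(318,180),(396,180),(280,214),(414,236),(370,200)]: print(u,v,P[v,u].round(3))
P=pts(s["d"],s["K"],s["T"])
for u,v in[(261,179),(263,192),(280,200),(295,226),(302,178)]: print('s',u,v,P[v,u].round(3))
E
```

```text
383 161 [ 0.587 -0.32   0.101]
344 158 [ 0.604 -0.222  0.067]
343 172 [ 0.566 -0.218  0.065]
322 155 [ 0.61  -0.162  0.078]
322 148 [ 0.623 -0.162  0.101]
358 165 [ 0.584 -0.259  0.066]
318 180 [ 0.552 -0.151  0.025]
396 180 [ 0.542 -0.36   0.067]
280 214 [ 0.456 -0.048  0.059]
414 236 [ 0.391 -0.396  0.089]
370 200 [ 0.497 -0.298  0.   ]
s 261 179 [ 0.593 -0.31   0.096]
s 263 192 [ 0.595 -0.299  0.063]
s 280 200 [ 0.594 -0.214  0.084]
s 295 226 [ 0.593 -0.149  0.045]
s 302 178 [ 0.412 -0.392  0.003]
```

View pics/sc.png

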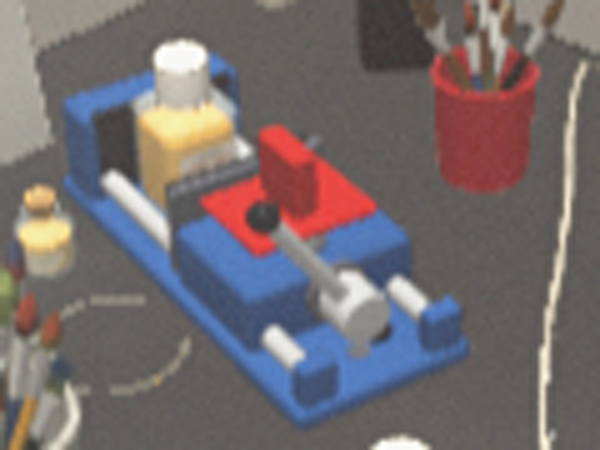

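View pics/tc.png

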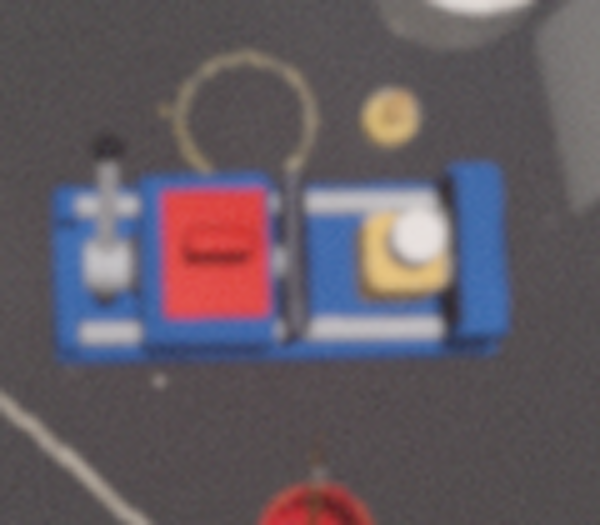

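```bash
python3 - <<'E'
from h import *
for n in("top","side"):
    z=np.load(n+"0.npz"); P=pts(z["d"],z["K"],z["T"]); h=cv2.cvtColor(z["i"],cv2.COLOR_BGR2HSV).astype(int)
    R=(P[...,0]>.5)&(P[...,0]<.68)&(P[...,1]>-.40)&(P[...,1]<-.10)&(P[...,2]>.008)&(z["d"]>0)
    H,S,V=h[...,0],h[...,1],h[...,2]
    def rep(name,m,pct=2):
        m=m&R; q=P[m]
        if len(q)<5: print(n,name,len(q)); return
        r=cv2.minAreaRect(q[:,:2].astype(np.float32)*1000)
        vs,us=np.nonzero(m)
        print(n,name,len(q),'z',np.percentile(q[:,2],[5,50,95]).round(3),'xmin/max',np.percentile(q[:,0],[pct,100-pct]).round(3),'y',np.percentile(q[:,1],[pct,100-pct]).round(3),'rect',np.round(r[0],1),np.round(r[1],1),round(r[2],1),'px',us.min(),us.max(),vs.min(),vs.max())
    red=((H<8)|(H>172))&(S>130)&(V>70)
    rep('redplate',red&(P[...,2]<.075)); rep('fin',red&(P[...,2]>.078))
    rep('amber',(H>12)&(H<28)&(S>80)&(P[...,1]<-.26)&(P[...,0]<.63))
    rep('white',(S<50)&(V>150)&(P[...,2]>.075))
    rep('ball',(V<60)&(P[...,1]>-.2)&(P[...,0]>.61)&(P[...,2]>.05))
    bl=(H>100)&(H<125)&(S>110)
    rep('bluebed',bl&(P[...,2]<.03)); rep('bluefix',bl&(P[...,2]>.045)&(P[...,1]<-.33)); rep('bluecar',bl&(P[...,2]>.035)&(P[...,1]>-.3))
    rep('rail',(S<60)&(V>120)&(P[...,1]<-.28)&(P[...,2]<.05))
    rep('face',(V<110)&(S<90)&(P[...,2]>.04)&(P[...,1]<-.24)&(P[...,1]>-.29))
E
```

```text
top redplate 383 z [0.063 0.066 0.069] xmin/max [0.552 0.615] y [-0.243 -0.191] rect [ 583.9 -217.3] [52.1 64.3] 89.2 px 333 352 154 177
top fin 84 z [0.085 0.099 0.102] xmin/max [0.577 0.589] y [-0.233 -0.198] rect [ 582.6 -216.3] [35.8 12.7] 88.7 px 336 350 161 167
top amber 135 z [0.06  0.071 0.079] xmin/max [0.562 0.599] y [-0.337 -0.298] rect [ 575.9 -312.7] [47.9 34.3] 47.5 px 372 388 158 173
top white 1614 z [0.101 0.66  0.683] xmin/max [0.537 0.657] y [-0.398 -0.3  ] rect [ 609.9 -292.9] [263.1 106.3] 70.3 px 319 533 0 167
top ball 3
top bluebed 485 z [0.009 0.012 0.025] xmin/max [0.535 0.613] y [-0.347 -0.132] rect [ 575. -255.] [247.6  87.4] 87.3 px 311 398 154 186
top bluefix 317 z [0.06  0.064 0.067] xmin/max [0.537 0.63 ] y [-0.373 -0.349] rect [ 583.9 -360.8] [27.3 94.9] 89.6 px 390 400 148 183
top bluecar 260 z [0.039 0.049 0.053] xmin/max [0.536 0.631] y [-0.246 -0.135] rect [ 583.7 -197. ] [129.   95.7] 89.2 px 311 358 150 184
top rail 236 z [0.011 0.027 0.039] xmin/max [0.544 0.63 ] y [-0.344 -0.282] rect [ 598.9 -312.8] [112.4  63.6] 0.2 px 363 388 144 182
top face
[... 659 characters left out ...]
 174 217
side ball 0
side bluebed 525 z [0.009 0.011 0.016] xmin/max [0.551 0.637] y [-0.343 -0.13 ] rect [ 588.3 -250. ] [ 99.3 243.9] 0.1 px 238 317 201 249
side bluefix 76 z [0.061 0.062 0.064] xmin/max [0.543 0.634] y [-0.372 -0.348] rect [ 588.6 -361. ] [92.3 25.9] 3.0 px 238 271 176 189
side bluecar 298 z [0.046 0.049 0.05 ] xmin/max [0.546 0.634] y [-0.244 -0.176] rect [ 605.5 -204. ] [106.7 105.2] 29.8 px 261 305 208 237
side rail 152 z [0.011 0.026 0.048] xmin/max [0.552 0.678] y [-0.344 -0.283] rect [ 610.7 -317.6] [138.4  61.5] 17.0 px 231 275 185 218
side face 74 z [0.045 0.059 0.063] xmin/max [0.546 0.634] y [-0.265 -0.248] rect [ 589.1 -260.3] [95.1 20.5] 6.4 px 258 289 194 214
```

Look-alikes: the purple bottle is at top px (219,242), black (414,236), a small amber jar (378,138), dark blue (281,214) and a pink-amber one (264,140). The amber bottle meant here is the one standing in the vise, at (381,163). The red cup at (363,223) is not the fin. The close crops confirm the choice: fin at (343,164), ball at (322,144) leaning to world +x, which is jaw +y.

The fin measures about 49 mm behind the face, against 70 mm in the text. Its height of 0.10 and length of 36 mm agree. Travel is about 33 mm, which is within range. I'll find the contact by force.

```bash
python3 - <<'E'
from h import *
from scipy.spatial.transform import Rotation as Ro
print(Ro.from_quat(manip.current_tcp_rot()).as_matrix().round(2).tolist())
for s in(1,-1):
    M=np.array([[s,0,0],[0,0,-1],[0,s,0]]).T.astype(float) # rows = axes before .T
    q=Ro.from_matrix(M).as_quat()
    print(s,np.linalg.det(M),q.round(3))
    for p in([.585,-.2165,.25],[.585,-.2165,.07],[.585,-.26,.06],[.68,-.2,.2]):
        a=manip.solve_ik(p,q); print(None if a is None else np.round(a,2))
# hub/ball by rays
t=np.load("top0.npz");s=np.load("side0.npz")
def ray(z,u,v): 
    d=z["T"][:3,:3]@[(u-z["K"][0,2])/z["K"][0,0],(v-z["K"][1,2])/z["K"][1,1],1]; return z["T"][:3,3],d
def tri(a,b):
    (o,d),(p,e)=a,b; k=np.linalg.lstsq(np.c_[d,-e],p-o,rcond=None)[0]; A=o+k[0]*d;B=p+k[1]*e; return ((A+B)/2).round(4),np.linalg.norm(A-B).round(4)
print('ball',tri(ray(t,321.5,144.2),ray(s,225+263/5,165+216/5)))
print('cap',tri(ray(t,300+418/5,115+236/5),ray(s,225+181/5,165+55/5)))
def pl(r,z): return (r[0]+(z-r[0][2])/r[1][2]*r[1]).round(4)
print('face edge',pl(ray(t,300+304/5,167),.065),'fin',pl(ray(t,300+218/5,115+246/5),.1),pl(ray(s,225+281/5,165+145/5),.1))
E
```

```text
[[0.35, -0.0, -0.94], [0.94, -0.0, 0.35], [-0.0, -1.0, 0.0]]
1 1.0 [ 0.707  0.     0.    -0.707]
[ 0.04  0.41  0.36  1.62 -0.16  1.14  0.44]
[ 0.1   0.62  0.28  1.75 -0.23  0.8   0.49]
[ 0.11  0.67  0.37  1.71 -0.31  0.82  0.62]
[ 0.09  0.6   0.24  1.43 -0.15  1.13  0.36]
-1 1.0 [ 0.     0.707 -0.707  0.   ]
[-0.51  0.8   1.36  1.64 -0.8   1.37 -2.19]
[-0.49  1.15  1.35  1.77 -1.18  1.29 -1.97]
[-0.41  1.19  1.35  1.73 -1.21  1.31 -1.91]
[-0.45  1.02  1.35  1.45 -0.99  1.45 -2.24]
ball (array([ 0.6322, -0.1601,  0.1048]), np.float64(0.0009))
cap (array([ 0.585 , -0.3228,  0.0965]), np.float64(0.0008))
face edge [ 0.5789 -0.2665  0.065 ] fin [ 0.5798 -0.2172  0.1   ] [ 0.5905 -0.2133  0.1   ]
```

```bash
cat >> h.py <<'E'
Q=[2**-.5,0,0,-2**-.5]
def st(*a): print(*a,'t',round(manip.current_clock(),2),'p',np.round(manip.current_eef_pos(),4),'F',np.round(manip.current_wrist_force(),1),'w',round(manip.current_width(),4))
E
python3 - <<'E'
from h import *
manip.move_pose([.585,-.2165,.30],Q); st()
manip.line_to([.585,-.2165,.14],v=.25); st()
for n in("side","top"):
    i,d,K,T=cam(n); cv2.imwrite(f"pics/{n}1.png",cv2.resize(i[100:300,180:440],None,fx=3,fy=3))
E
```

```text
t 3.26 p [ 0.5855 -0.2152  0.2998] F [-0.4  0.7  0.3] w 0.0916
t 4.05 p [ 0.586  -0.2168  0.1412] F [-0.9  0.2  0.5] w 0.092
```

View pics/side1.png

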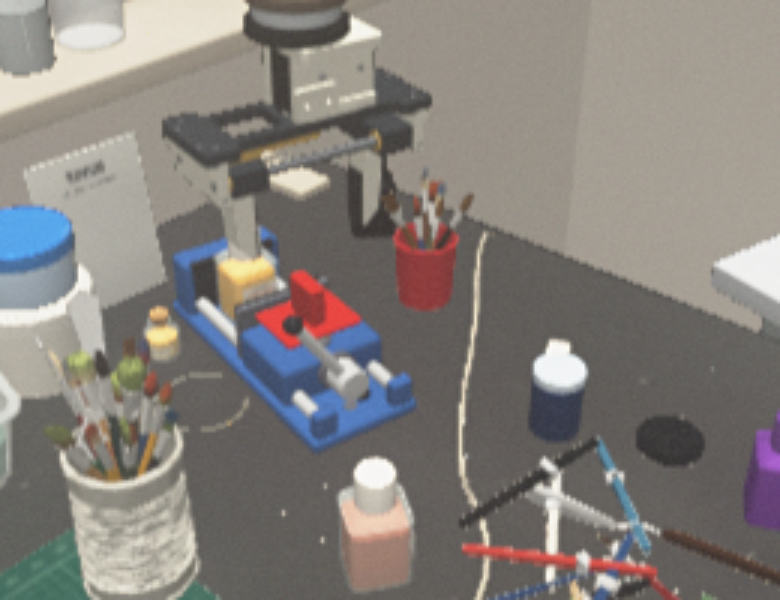

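View pics/top1.png

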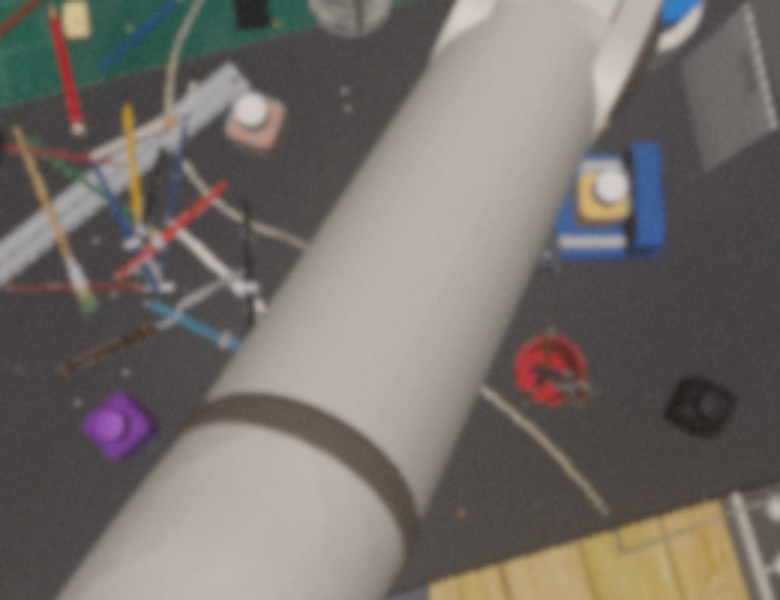

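```bash
python3 - <<'E'
from h import *
for n in("top","side"):
    z=np.load(n+"0.npz");P=pts(z["d"],z["K"],z["T"]);m=(P[...,0]>.38)&(P[...,0]<.53)&(P[...,1]>-.34)&(P[...,1]<-.15)&(P[...,2]>.07)&(P[...,2]<.3)
    q=P[m];print(len(q),q.min(0).round(3),q.max(0).round(3), (q[q[:,2]>.11]).max(0).round(3))
E
python3 - <<'E'
from h import *
manip.line_to([.585,-.2165,.073],v=.1,f_stop=10); st()
manip.gripper_close(); st('closed')
E
```

```text
153 [ 0.395 -0.299  0.07 ] [ 0.478 -0.238  0.127] [ 0.478 -0.238  0.127]
225 [ 0.399 -0.301  0.07 ] [ 0.483 -0.236  0.127] [ 0.483 -0.236  0.127]
t 4.97 p [ 0.5854 -0.2168  0.0734] F [-0.   0.2  1.3] w 0.0918
closed t 6.15 p [ 0.5853 -0.2165  0.0731] F [ 0.8  0.4 -1.1] w 0.0138
```

```bash
python3 - <<'E'
from h import *
print(manip.line_to([.585,-.2165,.0655],v=.03,f_stop=30)); st('down')
manip.pause(.2); st()
print(manip.line_to([.585,-.226,.0655],v=.03,f_stop=10)); st('slid 10')
i,d,K,T=cam("side"); cv2.imwrite("pics/side2.png",cv2.resize(i[140:270,220:360],None,fx=5,fy=5)[:600,:700])
E
```

```text
False
down t 6.55 p [ 0.5854 -0.2166  0.0672] F [-4.4  0.8 12.5] w 0.0135
t 6.75 p [ 0.5854 -0.2165  0.0673] F [-3.8  1.3 12.4] w 0.0138
False
slid 10 t 7.22 p [ 0.5855 -0.2274  0.0676] F [-3.8 -0.6 13.7] w 0.0136
```

View pics/side2.png

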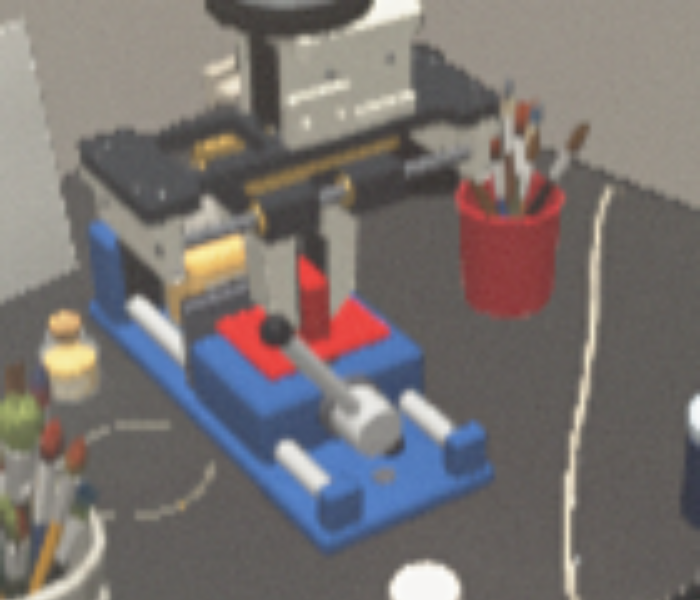

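```bash
python3 - <<'E'
from h import *
print(manip.line_to([.585,-.240,.065],v=.03,f_stop=7)); st()
f0=manip.current_wrist_force()[1]
y=-.240
while y>-.262:
    y-=.002
    r=manip.line_to([.585,y,.065],v=.02,f_stop=7); manip.pause(.08)
    f=manip.current_wrist_force()[1]-f0; print(round(y,4),r,round(f,2),np.round(manip.current_eef_pos(),4))
    if r or f>4.0: break
st()
i,d,K,T=cam("side"); cv2.imwrite("pics/side3.png",cv2.resize(i[140:270,220:360],None,fx=5,fy=5)[:600,:700])
E
```

```text
False
t 7.88 p [ 0.5855 -0.2414  0.0672] F [-2.9 -0.3 12.8] w 0.0141
-0.242 False 1.82 [ 0.5856 -0.2427  0.0671]
-0.244 False 1.01 [ 0.5856 -0.2446  0.0671]
-0.246 False 1.19 [ 0.5856 -0.2465  0.067 ]
-0.248 False 2.86 [ 0.5856 -0.2483  0.0671]
-0.25 False 4.13 [ 0.5856 -0.2497  0.067 ]
t 9.55 p [ 0.5856 -0.2497  0.067 ] F [-3.6  3.8 12.9] w 0.0136
```

View pics/side3.png

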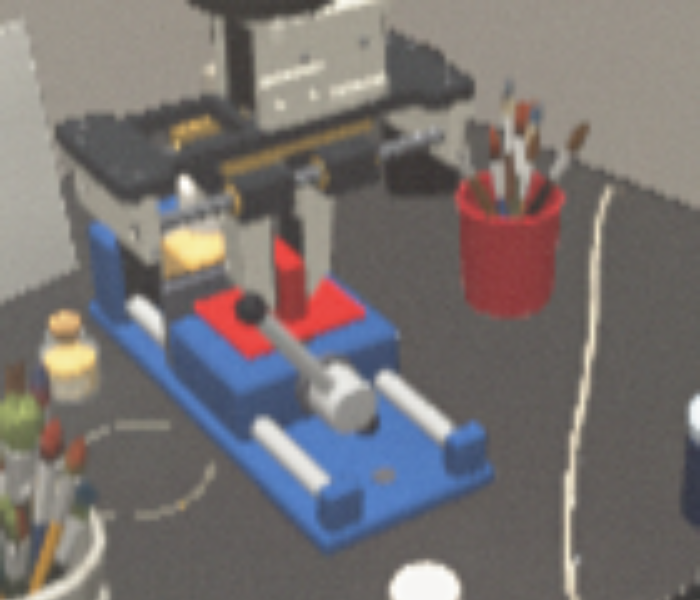

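```bash
python3 - <<'E'
from h import *
for y in(-.251,-.252):
    r=manip.line_to([.585,y,.065],v=.02,f_stop=8); manip.pause(.1); st(r)
    if manip.current_wrist_force()[1]>6: break
E
```

```text
False t 9.95 p [ 0.5856 -0.25    0.0668] F [-3.   4.1 12.8] w 0.0137
False t 10.3 p [ 0.5856 -0.2503  0.0667] F [-4.3  4.4 13.6] w 0.0138
```

```bash
python3 - <<'E'
from h import *
for y in(-.2535,-.255):
    r=manip.line_to([.585,y,.065],v=.02,f_stop=8); manip.pause(.15); st(r)
    if manip.current_wrist_force()[1]>6.5: break
E
```

```text
False t 10.7 p [ 0.5856 -0.2509  0.0666] F [-4.1  6.1 13.7] w 0.0139
False t 11.1 p [ 0.5856 -0.2514  0.0664] F [-3.6  8.4 13.1] w 0.0139
```

```bash
python3 - <<'E'
from h import *
manip.line_to([.585,-.2535,.0745],v=.03); manip.pause(.1); st('up')
manip.release(); manip.pause(.2); st('open')
manip.line_to([.585,-.2515,.16],v=.2); st()
manip.line_to([.70,-.2,.20],v=.3); st()
for n in("side","top"):
    i,d,K,T=cam(n); np.savez(f"{n}4.npz",i=i,d=d,K=K,T=T)
    cv2.imwrite(f"pics/{n}4.png",cv2.resize(i[140:260,220:380] if n=="side" else i[110:230,280:440],None,fx=5,fy=5))
E
```

```text
up t 11.67 p [ 0.5855 -0.2511  0.0734] F [ 2.9  5.1 -3.4] w 0.0138
open t 13.16 p [ 0.585  -0.2535  0.0745] F [ 0.1  0.6 -0.1] w 0.0918
t 13.73 p [ 0.5848 -0.2513  0.1598] F [ 0.3 -0.9 -0.7] w 0.0919
t 14.32 p [ 0.6992 -0.1993  0.1974] F [-0.2 -0.7 -0.2] w 0.092
```

View pics/side4.png

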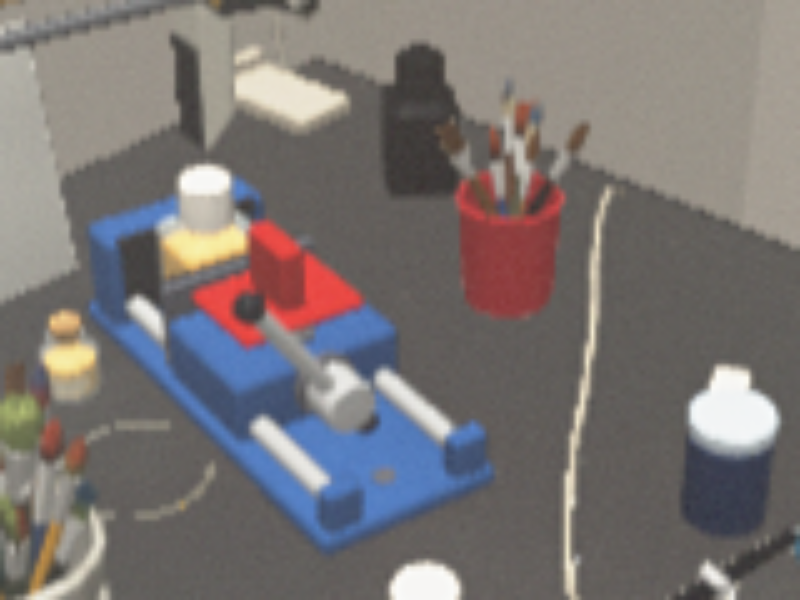

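View pics/top4.png

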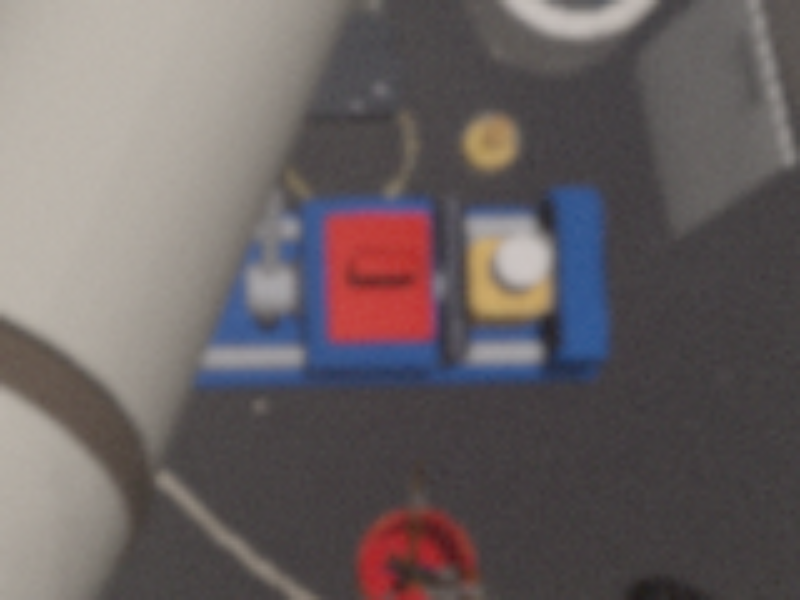

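```bash
python3 - <<'E'
from h import *
for n in("top","side"):
    z=np.load(n+"0.npz");P=pts(z["d"],z["K"],z["T"]);m=(P[...,0]>.64)&(P[...,0]<.83)&(P[...,1]>-.26)&(P[...,1]<-.05)&(P[...,2]>.03)&(P[...,2]<.4)
    q=P[m];print(len(q),q.min(0).round(3) if len(q) else'',q.max(0).round(3) if len(q) else '')
z=np.load("side4.npz");P=pts(z["d"],z["K"],z["T"]);h=cv2.cvtColor(z["i"],cv2.COLOR_BGR2HSV)
v,u=140+300//5,220+250//5
print('ball side', P[198:205,266:273].reshape(-1,3)[::6].round(3).tolist())
print('fin top',P[140+228//5,220+268//5].round(3),P[140+232//5,220+272//5].round(3))
E
python3 - <<'E'
from h import *
manip.gripper_close(); 
manip.line_to([.70,-.191,.13],v=.2); st()
E
```

```text
1127 [ 0.756 -0.26   0.03 ] [ 0.83  -0.05   0.204]
2752 [ 0.64  -0.259  0.03 ] [ 0.83  -0.05   0.202]
ball side [[0.604, -0.267, 0.065], [0.593, -0.255, 0.067], [0.632, -0.188, 0.114], [0.635, -0.188, 0.113], [0.638, -0.188, 0.111], [0.64, -0.188, 0.109], [0.641, -0.191, 0.105], [0.618, -0.242, 0.066], [0.63, -0.19, 0.099]]
fin top [ 0.584 -0.263  0.099] [ 0.586 -0.256  0.1  ]
t 16.37 p [ 0.7    -0.1911  0.13  ] F [ 0.9 -0.3  0.6] w 0.0002
```

```bash
python3 - <<'E'
from h import *
for n in("top","side"):
    z=np.load(n+"0.npz");P=pts(z["d"],z["K"],z["T"]);m=(P[...,0]>.60)&(P[...,0]<.81)&(P[...,1]>-.245)&(P[...,1]<-.135)&(P[...,2]>.04)&(P[...,2]<.4)
    q=P[m&(P[...,0]+0>.65)];print(len(q)); 
    if len(q): print(q[np.argsort(q[:,2])][::max(1,len(q)//8)].round(3).tolist())
E
```

```text
21
[[0.793, -0.135, 0.186], [0.796, -0.137, 0.191], [0.779, -0.137, 0.194], [0.784, -0.137, 0.194], [0.789, -0.137, 0.195], [0.786, -0.137, 0.196], [0.796, -0.14, 0.196], [0.788, -0.14, 0.197], [0.78, -0.14, 0.199], [0.786, -0.142, 0.201], [0.787, -0.142, 0.204]]
92
[[0.795, -0.136, 0.177], [0.801, -0.136, 0.186], [0.79, -0.137, 0.188], [0.801, -0.14, 0.19], [0.799, -0.139, 0.192], [0.783, -0.138, 0.194], [0.789, -0.138, 0.196], [0.797, -0.141, 0.197], [0.793, -0.141, 0.2]]
```

```bash
python3 - <<'E'
from h import *
manip.line_to([.678,-.191,.125],v=.1); st()
manip.line_to([.678,-.191,.077],v=.1,f_stop=8); st()
print(manip.line_to([.60,-.191,.077],v=.05,f_stop=15)); st()
i,d,K,T=cam("side"); cv2.imwrite("pics/side5.png",cv2.resize(i[140:260,220:380],None,fx=5,fy=5))
E
```

```text
t 16.74 p [ 0.679  -0.1918  0.127 ] F [ 0.6 -0.2  0.9] w 0.0005
t 17.38 p [ 0.6778 -0.1911  0.0764] F [ 0.3 -0.8  0.1] w 0.0005
False
t 19.08 p [ 0.5996 -0.1911  0.0766] F [ 1.8 -0.5  1.4] w 0.0003
```

View pics/side5.png

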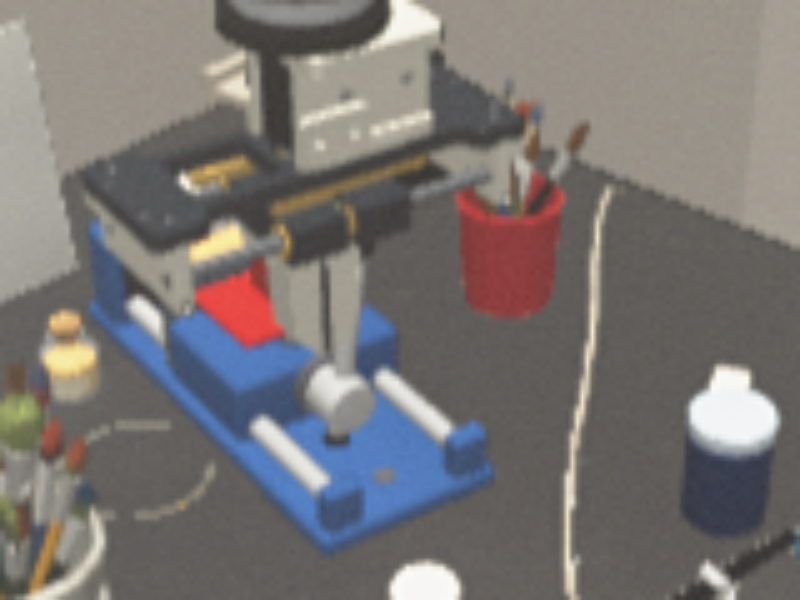

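```bash
python3 - <<'E'
from h import *
print(manip.line_to([.577,-.191,.077],v=.05,f_stop=20)); st()
i,d,K,T=cam("side"); cv2.imwrite("pics/side6.png",cv2.resize(i[140:260,220:380],None,fx=5,fy=5))
E
```

```text
False
t 19.74 p [ 0.5768 -0.1908  0.077 ] F [ 2.3 -0.1 -0. ] w 0.0007
```

View pics/side6.png

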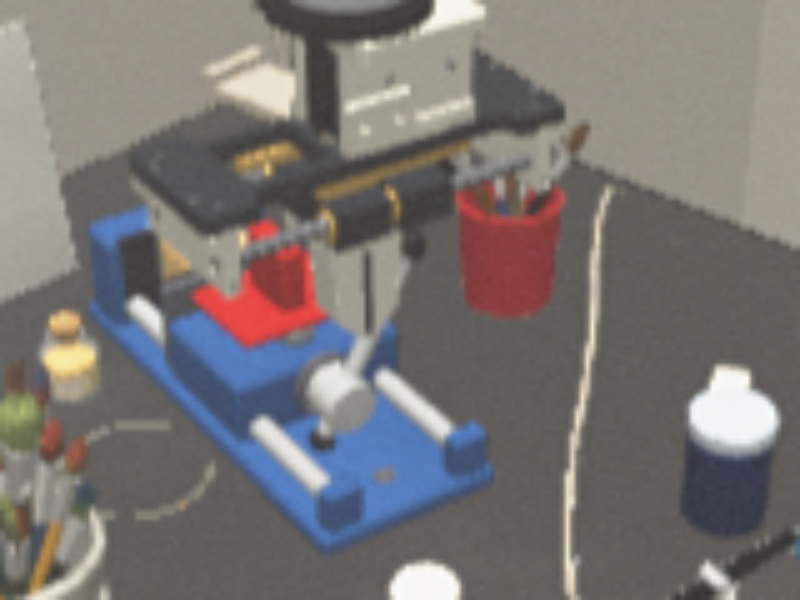

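```bash
python3 - <<'E'
from h import *
p=manip.camera_params("side");K=np.array(p["intrinsics"]);T=np.array(p["T"])
for u,v in[(412,245),(338,394)]:
    d=T[:3,:3]@np.linalg.inv(K)@[220+u/5,140+v/5,1];o=T[:3,3]
    print((o+(-.1935-o[1])/d[1]*d).round(4))
E
```

```text
[ 0.5425 -0.1935  0.1077]
[ 0.5867 -0.1935  0.0369]
```

The ball is now at x = 0.5425, about 43 mm past the axis (30°), and its height agrees. I'm stopping here so the 7 mm spring isn't bottomed out.

```bash
python3 - <<'E'
from h import *
manip.line_to([.61,-.191,.077],v=.1); st()
manip.line_to([.63,-.191,.22],v=.2); st()
manip.move_pose([.55,.1,.30],Q); st()
for n in("side","top"):
    i,d,K,T=cam(n); np.savez(f"{n}7.npz",i=i,d=d,K=K,T=T)
    cv2.imwrite(f"pics/{n}7.png",cv2.resize(i[140:260,220:380] if n=="side" else i[110:230,280:440],None,fx=5,fy=5))
E
```

```text
t 20.27 p [ 0.6088 -0.191   0.0763] F [0.6 0.6 0.2] w 0.0005
t 21.15 p [ 0.6288 -0.1907  0.2187] F [-0.   0.2 -0.6] w 0.0004
t 22.34 p [0.5503 0.0982 0.2995] F [-0.8  0.1 -0.2] w 0.0006
```

View pics/side7.png

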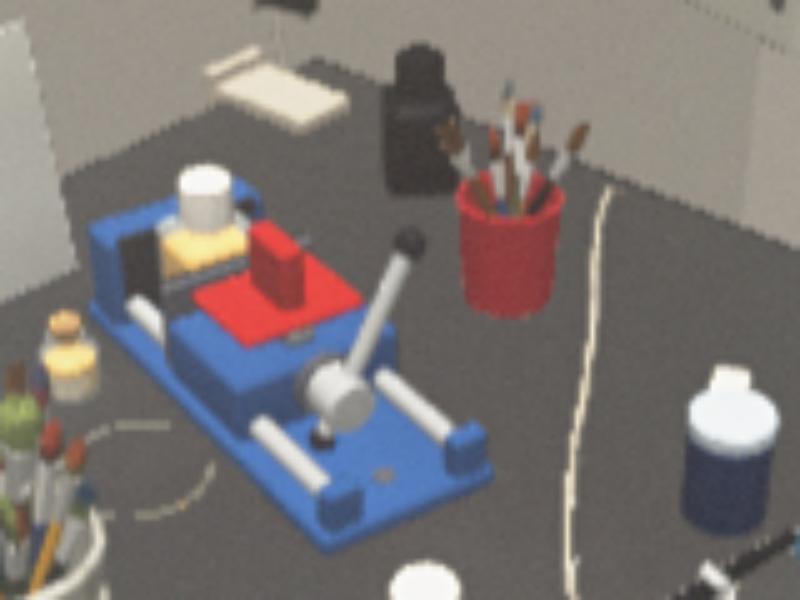

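View pics/top7.png

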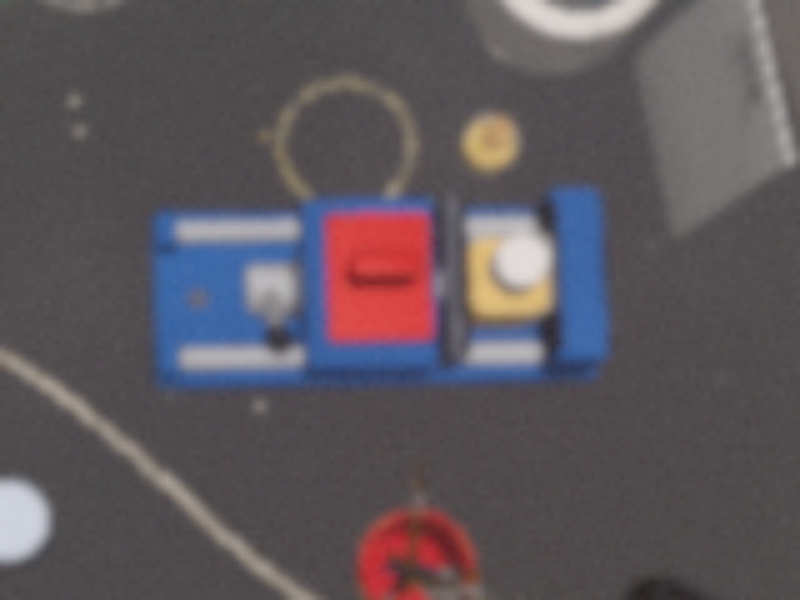

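```bash
python3 - <<'E'
from h import *
s=np.load("side7.npz");t=np.load("top7.npz")
def ray(z,u,v): return z["T"][:3,3],z["T"][:3,:3]@np.linalg.inv(z["K"])@[u,v,1]
(o,d),(p,e)=ray(t,335.6,177.6),ray(s,301.8,188.6)
k=np.linalg.lstsq(np.c_[d,-e],p-o,rcond=None)[0];print('ball',(o+k[0]*d).round(4),(p+k[1]*e).round(4))
P=pts(t["d"],t["K"],t["T"]);print('fin top',P[110+268//5,280+380//5].round(3),'cap',P[110+262//5,280+522//5].round(3))
manip.sign_off()
E
```

```text
ball [ 0.5432 -0.195   0.1083] [ 0.5432 -0.195   0.1083]
fin top [ 0.583 -0.25   0.099] cap [ 0.584 -0.323  0.1  ]
the job is handed in; nothing more can be done
```

The amber bottle is clamped in the blue vise and I have handed the job in, at about 22 s of the 42 s allowed. No verdict was reported.

**What I did:**
- Pinched the red fin (finger opening 13.8 mm, matching its 14 mm) and pressed it down about 6 mm at about 13 N.
- Held it down and slid the jaw about 35 mm. Contact showed as a rise of about 4 N/mm, up to about 8 N, which matches the face spring at 1.5–2 mm past first touch.
- Let go, and the release sprang back up.
- Pushed the bar over the top with closed fingers and backed the arm well clear.

**Last checks:**
- **Bar:** the ball is at (0.543, -0.195, 0.108), about 42 mm past the screw axis (30°).
- **Release:** the top of the fin is at 0.099 m, so it is up.
- **Bottle:** the top of the cap is at 0.100 m, so it stands upright on the bed between both jaws.
- **Clamp force:** I could not measure this directly. From the slide and the screw turn I estimate 24–26 N.

**Disagreements with the description:** In the images the fin was about 49 mm behind the jaw face, not 70, and the ball about 105 mm behind it, not 128. I went by the images and by the contact force. The travel, about 33 mm from the images and about 35 mm as moved, was within the stated range.

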